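# Build a layered sandwich on the plate at the club table

## Robot

A 6-joint arm with a two-finger parallel gripper is mounted at the origin on the work surface. World frame = base frame: x ahead of the robot, y to its left, z up, the work surface at z = 0. Lengths are in m, angles in rad, forces in N, time in s.
With the tool pointing down it reaches from about 0.25 to 0.775 m from the base axis. Payload 4 kg.
Tool frame: the origin (TCP) lies on the centre line of the jaws, within the pads' length; the fingertips stand 17 mm ahead of it and the grasp point (between the pads) lies 2 mm behind it; z points along the fingers, y is the line along which they close (so a half turn about z gives the same grasp; the last joint's range is limited). The gripper opens to 94 mm and grips with 3 to 60 N. Pads are 16 mm wide; open, the fingers measure 119 mm over their backs; the gripper's body (75 mm by 177 mm) begins 78 mm behind the grasp point.
Start: joints at [1.06, 0.087, 1.371, -0, 1.684, -0.103], TCP at [0.218, 0.505, 0.223] pointing down, gripper open.
Joint ranges: [-3.1, 3.1], [-0.76, 2.03], [0.27, 2.55], [-1.08, 4.22], [0.17, 2.65], [-2.57, 2.57]. Speed limits (rad/s): [2.79, 2.79, 3.14, 3.14, 3.14, 3.14].

## Interface

Orientations are given as a unit quaternion [w, x, y, z].
In Python, from workcell import env gives the robot as it stands.
- The arm moves only by the shell command python3 -m inch 'ROWS' [OPENING] [FORCE]. ROWS is JSON, a list that holds one entry, the list of rows, each a list of 6 numbers: the shift along the tool's x, y, z in units of 40 mm (1.0 is 40 mm), then the turn, a rotation vector about the tool's x, y, z in units of 8 degrees (1.0 is 8 degrees). A call has 1 to 8 rows; each row is the pose to reach, as a shift and turn from the pose commanded when the call began, along the tool's axes at that moment; what a row does not reach only later rows make up. A row lasts 1/10 s, in which the tool goes at most 50 mm and 8.59 degrees, less where a joint would pass 70% of its speed; a pose out of reach is approached as far as the arm can. A call with a gripper value outside its range is refused whole. OPENING is the closure, from 0 (fully open) to 1 (shut), set as the call begins (- or left out, the last holds). The fingers move at their own pace and stop on an object; FORCE is the grip in N (left out, the last holds). Time passes only in rows, so rows that repeat a pose let the fingers close. It gives the time, the measured TCP pose, the force, the opening and the grip force at its end, in the units of the state.
- env.state(): the state, without advancing time (a new reading comes with each control period).
- env.grab_frame(name): name is "scene" or "top" or "wrist"; returns a dict with "frame" (400x640x3 uint8, blue, green, red), "intrinsics" (3x3 intrinsics, pixels), "R" (3x3) and "t" (3): a world point X has camera coordinates R X + t. Camera axes: x right, y down, z forward; pixel columns grow to the right and rows downward; lengths in m; the calibration is good to about 2 mm. A picture is of the moment at which its call begins. There is no depth.
- env.sign_off(): hands the job in; it is judged then, once.
The state is a dict: "t": time; "joint_positions": joint angles; "joint_vel": joint speeds; "tau": joint torques, N m; "tcp_pos": TCP position; "orientation": TCP orientation; "contact_force": force on the tool from outside, world axes, zero at the start; "torque": the same for the moment, N m; "width": finger opening in m; "grasp_force": force on a finger pad.
Only numpy, scipy, OpenCV 4.12 (cv2) and the standard library are available. Lean on these libraries where they do the work, as an engineer would, in place of code of your own. Each camera call takes 0.05 s, during which the arm holds its last target. There are 200 camera calls.

## Task

Make up the sandwich for the hungry player: first take the used cup off the plate and stand it upright on the grey tray, then lay the plain bread round in the middle of the plate and stack on it every filling that is on the dark board, the widest at the bottom and the narrowest at the top, all neatly centred. Then set the seeded bread top on the stack with its wooden pick standing up, and slip the ring cracker over the pick so that it rests flat on the bread. Leave the other things on the table where they are.

Things in the scene. Friction and masses are not known exactly. Their poses are not given: they have to be found in the camera images.
- plate: White round plate, 200 mm across the rim, fixed to the table (does not slide). Origin at the centre of its underside on the table; the flat eating surface, 140 mm across, is 8 mm above the origin; the rim rises outward to 15 mm.
- tray: Grey plastic tray for used dishes, fixed, 140 mm (its x) by 180 mm (its y), walls 4 mm thick and 16 mm high, floor 4 mm thick. Origin at the centre of its underside on the table.
- fill_board: Dark wooden board, fixed, 220 x 220 mm, 10 mm thick; the fillings lie on it about 100 mm apart in a two by two grid along its x and y axes (some places may be empty). Origin at the centre of its underside on the table.
- bread_board: Pale wooden board, fixed, 150 mm (its x) by 290 mm (its y), 10 mm thick; the bread round, the bread top and the ring cracker lie on it in a row along its y axis, about 105 mm apart, in any order. Origin at the centre of its underside on the table.
- cup: Used white plastic cup, open at the top, 85 mm high, widest at the rim (66 mm across) and tapering a little downward, wall 3 mm, 50 g. It stands on the plate at the start. Origin at the centre of its underside, z up when upright.
- base: Plain bread round, the bottom of the sandwich: a flat rigid disc 68 mm across, 16 mm thick. Origin at the centre of its underside.
- patty: Brown patty, the widest filling: rigid disc 64 mm across, 12 mm thick. Origin at the centre of its underside. May be absent.
- cheese: Round of hard cheese, second widest filling: disc 58 mm across, 10 mm thick. Origin at the centre of its underside. May be absent.
- tomato: Tomato slice, third widest filling: rigid disc 52 mm across, 9 mm thick. Origin at the centre of its underside. May be absent.
- cucumber: Cucumber slice, narrowest filling: rigid disc 46 mm across, 8 mm thick. Origin at the centre of its underside. May be absent.
- lid: Seeded bread top: disc 64 mm across, 14 mm thick, with an upright round wooden pick 10 mm across fixed in its middle that rises 45 mm above the bread. Origin at the centre of the bread's underside, z along the pick. It can be carried by the pick.
- pick_top (a point): Centre of the top end of the pick, 59 mm above the underside of the bread top.
- ring: Ring-shaped hard cracker lying flat, 44 mm across, 14 mm thick, with a 15 mm hole (the pick is 10 mm). Origin at the centre of its underside, z along the hole.
- glass: Bystander: empty drinking glass, 62 mm across, 80 mm high. Origin at the centre of its underside.
- mustard: Bystander: amber jar, 60 mm across, 80 mm high. Origin at the centre of its underside.
- bottle: Bystander: water bottle, 72 mm across, 200 mm high. Origin at the centre of its underside.
- pepper: Bystander: small wooden pepper mill, 40 mm across, 65 mm high. Origin at the centre of its underside.

How it is judged:
By the outcome, as a careful person would: the job done as asked, in the order asked, and still so for the second after the job is handed in, with the robot touching nothing.
Of patty, cheese, tomato, cucumber only 2 to 4 are there at a start; the rules pass over those that are not, and their reading is None.
At some moment in a run one of ring, cup may be knocked a few centimetres aside while the robot is not near it.
It also fails if it takes over 210 s, if anything falls off the work surface, if the arm or the gripper's body presses on something with over 40 N, if the wrist force passes 120 N, or if a joint passes its speed limit or range.

## Working session

There is one attempt and no reset: what is moved stays moved. The work goes in short steps, Python scripts to look and compute and a shell command to move; the robot and the scene stay as the last step left them, time stands still between calls to the robot, and variables do not carry over. Pictures are saved under pics/ and viewed, at most 18 in all, crops included, and the job is handed in when it is done.

```bash
ls; mkdir -p pics
python3 - <<'E'
from workcell import env
import cv2
for n in("scene","top"):
    f=env.grab_frame(n); cv2.imwrite(f"pics/{n}0.png",f["frame"]); print(n,f["intrinsics"],f["R"],f["t"])
s=env.state(); print(s)
E
```

```text
pics
scene [[370.8469781    0.         314.79770073]
 [  0.         370.8469781  197.75095084]
 [  0.           0.           1.        ]] [[-0.47411849  0.8803475   0.01414011]
 [ 0.66484108  0.36849227 -0.64976903]
 [-0.57723306 -0.29866659 -0.76000018]] [ 0.31009178 -0.34835294  1.54165384]
top [[410.50117934   0.         317.78112693]
 [  0.         410.50117934 203.76977934]
 [  0.           0.           1.        ]] [[-0.0060455  -0.99983639  0.01704826]
 [-0.99802751  0.00496749 -0.06258131]
 [ 0.06248638 -0.01739297 -0.99789425]] [-0.01127943  0.62219001  1.10831324]
{'t': 0.1, 'joint_positions': array([ 1.05989012e+00,  8.78831577e-02,  1.37212176e+00, -2.71952571e-05,
        1.68359530e+00, -1.03126032e-01]), 'joint_vel': array([-0.0009431 , -0.00317381, -0.00186264,  0.00011584,  0.00109802,
       -0.0006223 ]), 'tau': array([ 2.26744603e-03, -3.41250837e+01, -3.03301334e+01,  7.21338345e-02,
        3.03982396e-02, -1.01012370e-04]), 'tcp_pos': array([0.21790963, 0.50447876, 0.22141061]), 'orientation': array([-2.90478194e-04,  2.02481746e-01,  9.79285523e-01, -9.60929967e-04]), 'contact_force': array([-0.154591  ,  0.84794295,  1.01615556]), 'torque': array([-0.01598072,  0.05650023,  0.01917529]), 'grasp_force': 0.0, 'width': 0.09416052827954113}
```

View pics/top0.png

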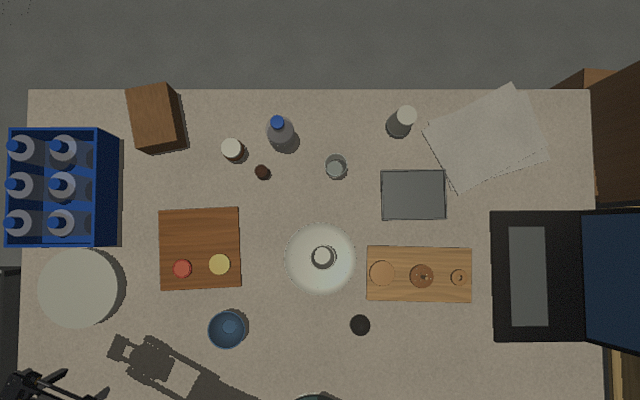

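View pics/scene0.png

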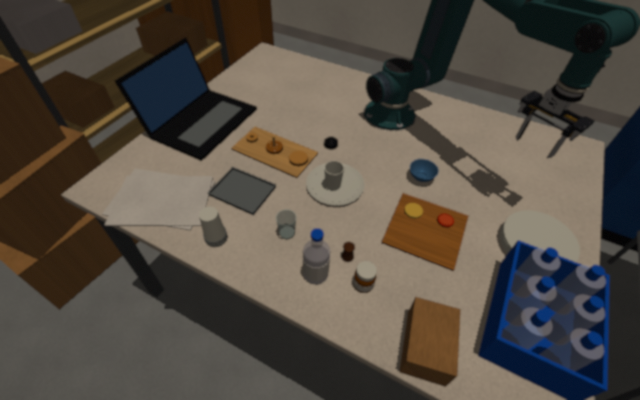

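The top view shows the cup on the plate at (322,257), base (382,272), lid (421,275), ring (459,277), tray (413,194), tomato (182,268) and cheese (219,264). I'll enlarge the boards to check for a patty or cucumber.

```bash
cat > h.py <<'E'
from workcell import env
import numpy as np, cv2
from scipy.spatial.transform import Rotation as Rn
def grab(n,fn=None):
    f=env.grab_frame(n)
    if fn: cv2.imwrite("pics/"+fn,f["frame"])
    return f
def w(f,u,v,z):
    "pixel -> world on plane z"
    d=f["R"].T@np.linalg.inv(f["intrinsics"])@np.array([u,v,1.]); c=-f["R"].T@f["t"]
    return c+d*(z-c[2])/d[2]
def px(f,X):
    p=f["intrinsics"]@(f["R"]@np.asarray(X,float)+f["t"]); return p[:2]/p[2]
def to(x,y,z,yaw=None):
    """shift to world target, tool down, yaw = world angle of tool y (deg, mod 180); rows in move units"""
    s=env.state(); q=s["orientation"]; R=Rn.from_quat([q[1],q[2],q[3],q[0]]); M=R.as_matrix()
    d=M.T@(np.array([x,y,z])-s["tcp_pos"])/.04
    a=np.degrees(np.arctan2(M[1,1],M[0,1]))
    if yaw is None: yaw=a
    e=(yaw-a+90)%180-90; t=np.radians(a+e)
    Y=np.array([np.cos(t),np.sin(t),0]); Z=np.array([0,0,-1.]); T=np.c_[np.cross(Y,Z),Y,Z]
    r=np.degrees((R.inv()*Rn.from_matrix(T)).as_rotvec())/8
    print("shift",d.round(3),"turn",r.round(3),"yaw",a.round(1),"j6",s["joint_positions"][5].round(2),"t",s["t"])
E
python3 - <<'E'
from h import *
f=grab("top")
c=cv2.convertScaleAbs(f["frame"][190:320,140:490],alpha=1.6)
cv2.imwrite("pics/crop1.png",cv2.resize(c,None,fx=2.28,fy=2.28,interpolation=cv2.INTER_CUBIC))
for n,u,v,z in[("cup",322,256,.09),("plate",320,258,.012),("tray",413,194,.01),("base",382,272,.026),("lidpick",421,275,.04),("ring",459,277,.024),("tom",182,268,.019),("chs",219,264,.02),("bd",200,249,.01)]: print(n,w(f,u,v,z).round(3))
E
```

```text
cup [ 0.484 -0.023  0.09 ]
plate [ 0.473 -0.02   0.012]
tray [ 0.649 -0.28   0.01 ]
base [ 0.436 -0.188  0.026]
lidpick [ 0.428 -0.29   0.04 ]
ring [ 0.42  -0.398  0.024]
tom [0.45  0.354 0.019]
chs [0.46  0.254 0.02 ]
bd [0.5   0.308 0.01 ]
```

View pics/crop1.png

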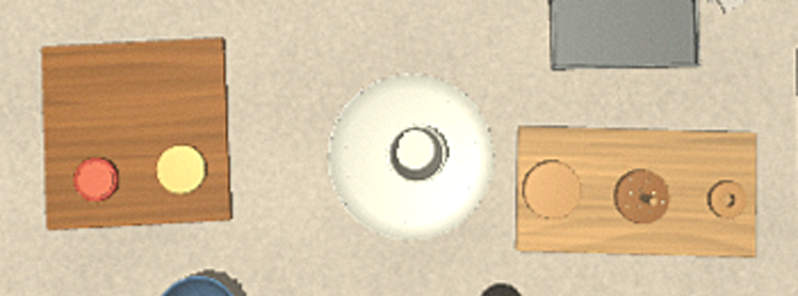

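Only cheese and tomato are on the dark board; the back two places are empty. I'll go above the cup first.

```bash
python3 -c "
from h import *
to(.483,-.022,.23,90)"
```

```text
shift [-11.304  -9.457  -0.197] turn [-0.011 -0.004 -2.921] yaw 66.6 j6 -0.1 t 0.15
```

```bash
python3 -m inch '[[[-11.3,-9.46,-0.2,0,0,-2.92],[-11.3,-9.46,-0.2,0,0,-2.92],[-11.3,-9.46,-0.2,0,0,-2.92],[-11.3,-9.46,-0.2,0,0,-2.92],[-11.3,-9.46,-0.2,0,0,-2.92],[-11.3,-9.46,-0.2,0,0,-2.92],[-11.3,-9.46,-0.2,0,0,-2.92],[-11.3,-9.46,-0.2,0,0,-2.92]]]' 0; python3 -c "
from h import *
to(.483,-.022,.23,90)"
```

```text
t: 0.95
tcp_pos: [0.3953, 0.1516, 0.2278]
orientation: [0.0, -0.0, 1.0, 0.0]
contact_force: [0.8, 0.4, -0.1]
width: 0.0937
grasp_force: 0.0
shift [-2.191 -4.339 -0.055] turn [0.002 0.003 0.001] yaw 90.0 j6 -1.34 t 0.95
```

```bash
python3 -m inch '[[[-2.2,-4.34,0,0,0,1],[-2.2,-4.34,0,0,0,2],[-2.2,-4.34,0,0,0,3],[-2.2,-4.34,0,0,0,4],[-2.2,-4.34,0,0,0,5],[-2.2,-4.34,0,0,0,6],[-2.2,-4.34,0,0,0,7],[-2.2,-4.34,0,0,0,8]]]' 0;python3 -m inch '[[[0,0,0,0,0,1],[0,0,0,0,0,2],[0,0,0,0,0,3.25],[0,0,0,0,0,3.25],[0,0,0,0,0,3.25]]]'; python3 -c "
from h import *
to(.483,-.022,.23,0)
f=grab('wrist','w1.png'); print(f['R'],-f['R'].T@f['t'])
for z in (.093,.008): print(px(f,[.483,-.022,z]))"
```

```text
t: 1.75
tcp_pos: [0.4828, -0.0204, 0.2273]
orientation: [-0.001, 0.533, 0.846, -0.0]
contact_force: [0.1, -0.4, 0.4]
width: 0.0939
grasp_force: 0.0
t: 2.25
tcp_pos: [0.4829, -0.0201, 0.2276]
orientation: [-0.0, 0.706, 0.708, -0.0]
contact_force: [0.3, -0.2, -0.6]
width: 0.0941
grasp_force: 0.0
shift [-0.047  0.003 -0.06 ] turn [-0.003 -0.001  0.016] yaw 0.1 j6 -0.16 t 2.25
[[ 9.99999207e-01  1.25612201e-03  9.04369832e-05]
 [ 1.19847523e-03 -9.71246985e-01  2.38071121e-01]
 [ 3.86883021e-04 -2.38070824e-01 -9.71247720e-01]] [0.48314094 0.04956583 0.38972805]
[320.89793678 197.94782452]
[320.94791384 181.88447305]
```

View pics/w1.png

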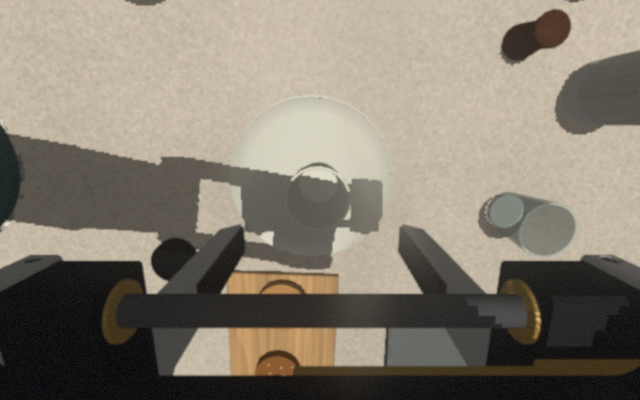

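The cup rim is centred near (319,199), as predicted, and the plate outline is about (311,175). Descending and gripping.

```bash
python3 -m inch '[[[-0.04,-0.03,1,0,0,0],[-0.04,-0.03,2,0,0,0],[-0.04,-0.03,3,0,0,0],[-0.04,-0.03,4.1,0,0,0],[-0.04,-0.03,4.1,0,0,0],[-0.04,-0.03,4.1,0,0,0]]]' 0; python3 -m inch '[[[0,0,0,0,0,0],[0,0,0,0,0,0],[0,0,0,0,0,0],[0,0,0,0,0,0],[0,0,0,0,0,0],[0,0,0,0,0,0],[0,0,0,0,0,0],[0,0,0,0,0,0]]]' 0.5 10
```

```text
t: 2.9
tcp_pos: [0.4816, -0.0217, 0.064]
orientation: [-0.001, 0.707, 0.707, -0.0]
contact_force: [0.1, -0.1, 0.6]
width: 0.0941
grasp_force: 0.0
t: 3.7
tcp_pos: [0.4825, -0.0219, 0.0649]
orientation: [0.001, 0.707, 0.707, 0.001]
contact_force: [-1.3, 1.1, 5.4]
width: 0.0631
grasp_force: 10.0
```

Run:
```python
from h import *
f=grab('top'); 
import json
# refine discs by circle edges: print mean of colour masks
hsv=cv2.cvtColor(f['frame'],cv2.COLOR_BGR2HSV)
for n,(u,v),z,lo,hi in[("tom",(182,268),.019,(0,120,90),(9,255,255)),("chs",(219,264),.02,(20,90,120),(35,255,255))]:
    m=cv2.inRange(hsv,lo,hi); k=np.zeros_like(m); k[v-15:v+16,u-15:u+16]=m[v-15:v+16,u-15:u+16]
    ys,xs=np.nonzero(k); print(n,len(xs),xs.mean(),ys.mean(),w(f,xs.mean(),ys.mean(),z).round(4),np.sqrt(4*len(xs)/np.pi)/410*1.09)
for u,v in[(380,170),(446,171),(445,219),(381,218)]: print(w(f,u,v,.016).round(3))
to(.65,-.28,.2,0)
```

```text
tom 287 181.29616724738676 268.26480836236937 [0.4491 0.3559 0.019 ] 0.050820466689717785
chs 347 218.80691642651297 263.86455331412105 [0.4602 0.2546 0.02  ] 0.05588077722606172
[ 0.715 -0.188  0.016]
[ 0.712 -0.372  0.016]
[ 0.578 -0.366  0.016]
[ 0.582 -0.189  0.016]
shift [-6.454  4.194 -3.368] turn [ 0.012  0.001 -0.   ] yaw -0.0 j6 -0.16 t 3.75
```

```bash
python3 -m inch '[[[0,0,-1,0,0,0],[0,0,-2,0,0,0],[0,0,-3,0,0,0],[-1,0.65,-3.4,0,0,0],[-2,1.3,-3.4,0,0,0],[-3,1.95,-3.4,0,0,0],[-4,2.6,-3.4,0,0,0],[-5,3.25,-3.4,0,0,0]]]' - 10; python3 -m inch '[[[-1,0.65,0,0,0,0],[-1.45,0.92,0,0,0,0],[-1.45,0.92,1,0,0,0],[-1.45,0.92,2,0,0,0],[-1.45,0.92,2.7,0,0,0],[-1.45,0.92,2.7,0,0,0]]]'; python3 -c "
from h import *
to(.648,-.28,.07,0)
grab('wrist','w2.png')"
```

```text
t: 4.55
tcp_pos: [0.6124, -0.2233, 0.1988]
orientation: [-0.001, 0.707, 0.707, -0.0]
contact_force: [-0.1, -0.2, -0.6]
width: 0.0639
grasp_force: 10.0
t: 5.15
tcp_pos: [0.6449, -0.278, 0.0837]
orientation: [-0.007, 0.707, 0.707, -0.002]
contact_force: [-0.7, -0.5, -0.8]
width: 0.0635
grasp_force: 10.0
shift [-0.053  0.081  0.342] turn [-0.088 -0.047 -0.002] yaw -0.0 j6 -0.49 t 5.15
```

View pics/w2.png

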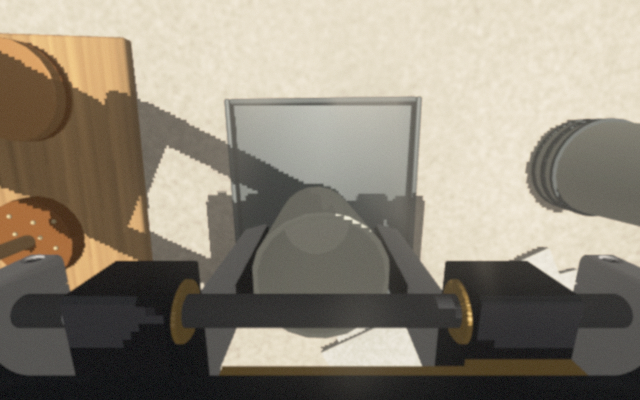

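Cup is held upright over the tray. Lowering.

```bash
python3 -m inch '[[[0,0.04,0.2,0,0,0],[0,0.04,0.4,0,0,0],[0,0.04,0.54,0,0,0],[0,0.04,0.54,0,0,0],[0,0.04,0.54,0,0,0]]]'; python3 -c "
from h import *
to(.648,-.28,.061,0)"
```

```text
t: 5.7
tcp_pos: [0.6503, -0.2798, 0.0706]
orientation: [0.0, 0.707, 0.707, 0.0]
contact_force: [0.1, -0.2, -1.1]
width: 0.0639
grasp_force: 10.0
shift [-0.005 -0.059  0.241] turn [ 0.003  0.001 -0.   ] yaw -0.0 j6 -0.49 t 5.7
```

```bash
python3 -m inch '[[[0,0,0.1,0,0,0],[0,0,0.2,0,0,0],[0,0,0.24,0,0,0],[0,0,0.24,0,0,0],[0,0,0.24,0,0,0]]]'
```

```text
t: 6.2
tcp_pos: [0.6502, -0.2798, 0.0612]
orientation: [0.0, 0.707, 0.707, -0.0]
contact_force: [-2.0, 0.5, 2.2]
width: 0.0644
grasp_force: 10.0
```

```bash
python3 -m inch '[[[0,0,0,0,0,0],[0,0,0,0,0,0],[0,0,0,0,0,0],[0,0,-1,0,0,0],[0,0,-2,0,0,0],[0,0,-3,0,0,0],[0,0,-3,0,0,0]]]' 0; python3 -m inch '[[[0.4,-0.9,0,0,0,0],[0.8,-1.8,0,0,0,0],[1.2,-2.8,0,0,0,0],[1.6,-3.8,0,0,0,0],[2.0,-4.6,0,0,0,0],[2.3,-5.35,0,0,0,0],[2.3,-5.35,0,0,0,0],[2.3,-5.35,0,0,0,0]]]';python3 -c "
from h import *
to(.436,-.188,.2,0)
f=grab('wrist','w3.png')
print(px(f,[.436,-.188,.026]),px(f,[.473,-.02,.013]))"
```

```text
t: 6.9
tcp_pos: [0.6532, -0.2812, 0.1896]
orientation: [0.007, 0.707, 0.707, 0.002]
contact_force: [0.7, -0.1, 1.2]
width: 0.0941
grasp_force: 0.0
t: 7.7
tcp_pos: [0.436, -0.1876, 0.1802]
orientation: [0.0, 0.707, 0.707, 0.0]
contact_force: [1.0, 0.1, 1.0]
width: 0.0941
grasp_force: 0.0
shift [-0.011  0.    -0.495] turn [ 0.004  0.    -0.001] yaw -0.0 j6 -0.53 t 7.7
[320.67911908 192.11659431] [359.40831332  16.16166883]
```

View pics/w3.png

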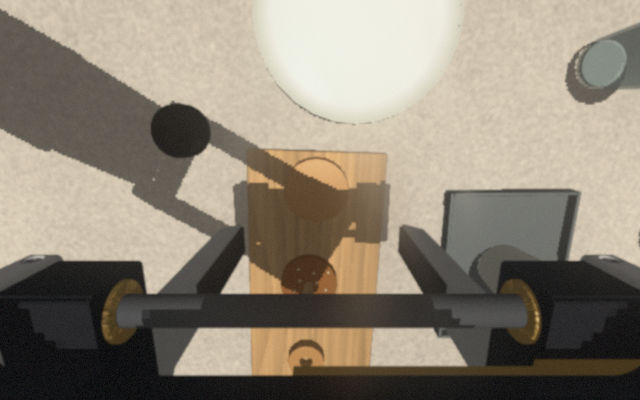

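```bash
cat >> h.py <<'E'
def pxw(u,v,z):
    f=grab("wrist"); print(w(f,u,v,z).round(4))
E
python3 -c "
from h import *
f=grab('wrist')
print(w(f,316.5,189,.026),w(f,309,275,.024),w(f,306,354,.024))
hsv=cv2.cvtColor(f['frame'],cv2.COLOR_BGR2HSV); 
# plate circle from edge pixels
m=cv2.inRange(hsv,(0,0,140),(180,40,255)); e=cv2.Canny(f['frame'],30,80); ys,xs=np.nonzero(e[:140,230:490]); xs+=230
P=np.array([w(f,a,b,.015)[:2] for a,b in zip(xs,ys)])
best=max(((sum(abs(np.hypot(*(P-[x,y]).T)-.1)<.0015),x,y) for x in np.arange(.46,.49,.001) for y in np.arange(-.04,0,.001)))
print(best,len(P))
t=grab('top');e=cv2.Canny(t['frame'],30,80)[215:300,275:365];ys,xs=np.nonzero(e)
P=np.array([w(t,a+275,b+215,.015)[:2] for a,b in zip(xs,ys)])
print(max(((sum(abs(np.hypot(*(P-[x,y]).T)-.1)<.002),x,y) for x in np.arange(.46,.49,.001) for y in np.arange(-.04,0,.001))))
to(.4325,-.1855,.031,0)
"
```

```text
[ 0.43229725 -0.18505811  0.026     ] [ 0.42344203 -0.28345884  0.024     ] [ 0.4187831  -0.38673748  0.024     ]
(np.int64(339), np.float64(0.47100000000000003), np.float64(-0.018999999999999982)) 467
(np.int64(153), np.float64(0.47300000000000003), np.float64(-0.01799999999999998))
shift [ 0.066 -0.113  3.733] turn [-0.    -0.001 -0.001] yaw -0.0 j6 -0.53 t 7.85
```

```bash
python3 -m inch '[[[0.06,-0.1,1,0,0,0],[0.06,-0.1,2,0,0,0],[0.06,-0.1,3,0,0,0],[0.06,-0.1,3.5,0,0,0],[0.06,-0.1,3.72,0,0,0],[0.06,-0.1,3.72,0,0,0],[0.06,-0.1,3.72,0,0,0]]]' 0; python3 -m inch '[[[0,0,0,0,0,0],[0,0,0,0,0,0],[0,0,0,0,0,0],[0,0,0,0,0,0],[0,0,0,0,0,0],[0,0,0,0,0,0]]]' 0.4 15
```

```text
t: 8.55
tcp_pos: [0.4335, -0.186, 0.033]
orientation: [0.001, 0.707, 0.707, 0.0]
contact_force: [0.7, 0.3, 0.1]
width: 0.0942
grasp_force: 0.0
t: 9.15
tcp_pos: [0.4325, -0.1855, 0.0325]
orientation: [0.0, 0.707, 0.707, 0.0]
contact_force: [-0.5, 0.4, 3.9]
width: 0.0675
grasp_force: 15.0
```

```bash
python3 -m inch '[[[0,0,-0.8,0,0,0],[0.6,0.1,-1.5,0,0,0],[1.6,0.4,-1.5,0,0,0],[2.6,0.7,-1.5,0,0,0],[3.6,0.9,-1.5,0,0,0],[4.175,0.99,-1.2,0,0,0],[4.175,0.99,-0.6,0,0,0],[4.175,0.99,-0.2,0,0,0]]]'; python3 -m inch '[[[0,0,0,0,0,0],[0,0,0,0,0,0],[0,0,0.1,0,0,0],[0,0,0.2,0,0,0],[0,0,0.2,0,0,0],[0,0,0.2,0,0,0]]]';  python3 -c "
from h import *
to(.472,-.0185,.0305,0);print(env.state()['tcp_pos'],env.state()['contact_force'])"
```

```text
t: 9.95
tcp_pos: [0.4711, -0.0171, 0.0382]
orientation: [-0.001, 0.706, 0.708, -0.0]
contact_force: [-1.4, -0.6, -0.5]
width: 0.0677
grasp_force: 15.0
t: 10.55
tcp_pos: [0.4719, -0.0185, 0.032]
orientation: [0.0, 0.707, 0.707, 0.0]
contact_force: [0.7, 0.0, -0.7]
width: 0.0672
grasp_force: 15.0
shift [0.    0.002 0.039] turn [ 0.002 -0.    -0.003] yaw -0.0 j6 -0.16 t 10.55
[ 0.47193753 -0.01850729  0.03204001] [ 0.67252382  0.01276099 -0.72145464]
```

```bash
python3 -m inch '[[[0,0,0.05,0,0,0],[0,0,0.05,0,0,0],[0,0,0.05,0,0,0]]]'; python3 -m inch '[[[0,0,0,0,0,0],[0,0,0,0,0,0],[0,0,0,0,0,0],[0,0,0,0,0,0],[0,0,-1,0,0,0],[0,0,-2,0,0,0],[0,0,-3,0,0,0],[0,0,-3.75,0,0,0]]]' 0;python3 -m inch '[[[1,0,0,0,0,0],[2,0,0,0,0,0],[3,0,0,0,0,0],[4,0,0,0,0,0],[5,0,0,0,0,0],[6,-0.1,0,0,0,0],[6.83,-0.3,0,0,0,0],[6.83,-0.3,0,0,0,0]]]';python3 -c "
from h import *
to(.46,.2546,.18,0)
f=grab('wrist','w4.png')
hsv=cv2.cvtColor(f['frame'],cv2.COLOR_BGR2HSV)
def fit(m,z):
    n,l,s,c=cv2.connectedComponentsWithStats(m); i=1+s[1:,4].argmax(); print(s[i],c[i],w(f,*c[i],z).round(4))
fit(cv2.inRange(hsv,(20,80,60),(35,255,255)),.02)
fit(cv2.inRange(hsv,(0,120,60),(8,255,255)),.019)
"
```

```text
t: 10.85
tcp_pos: [0.4723, -0.0185, 0.0304]
orientation: [0.001, 0.707, 0.707, 0.0]
contact_force: [-0.3, -0.7, 2.4]
width: 0.0673
grasp_force: 15.0
t: 11.65
tcp_pos: [0.4724, -0.0184, 0.1827]
orientation: [0.001, 0.707, 0.707, 0.001]
contact_force: [1.1, -1.0, 0.2]
width: 0.094
grasp_force: 0.0
t: 12.45
tcp_pos: [0.4585, 0.2583, 0.1794]
orientation: [-0.001, 0.705, 0.709, 0.0]
contact_force: [0.1, 0.4, -1.4]
width: 0.094
grasp_force: 0.0
shift [-0.093  0.036 -0.014] turn [-0.009 -0.009  0.038] yaw 0.3 j6 0.4 t 12.45
[ 294  167   53   49 1198] [319.4148581  187.24207012] [0.457  0.2622 0.02  ]
[ 284   66   52   55 2192] [309.32344891  92.95301095] [0.4468 0.3563 0.019 ]
```

View pics/w4.png

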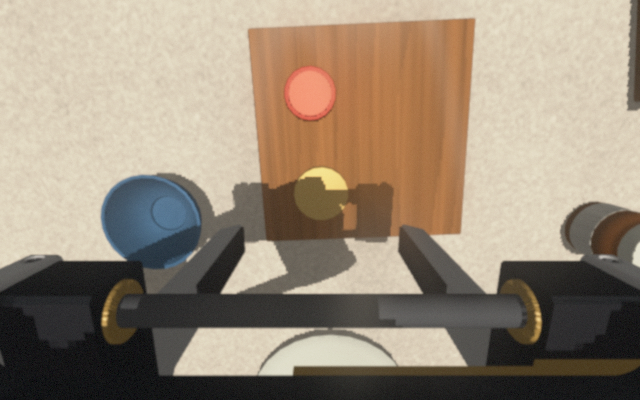

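```bash
python3 -c "
from h import *
f=grab('wrist')
print(w(f,321,194,.02),f['intrinsics'][0])
hsv=cv2.cvtColor(f['frame'],cv2.COLOR_BGR2HSV)
m=cv2.inRange(hsv,(18,70,25),(38,255,255))
n,l,s,c=cv2.connectedComponentsWithStats(m); i=1+s[1:,4].argmax(); print(s[i])
b=s[i]; print(w(f,b[0]+b[2]/2-.5,b[1]+b[3]/2-.5,.02))
print(w(f,309.5,93,.019))
to(.4595,.2555,.029,0)"
```

```text
[0.45933806 0.25266232 0.02      ] [312.56677688   0.         321.16179822]
[ 294  358  346   19 3750]
[0.63745142 0.03658305 0.02      ]
[0.44780475 0.35401226 0.019     ]
shift [ 0.013 -0.     3.764] turn [-0.003  0.006  0.012] yaw 0.1 j6 0.4 t 12.55
```

```bash
python3 -m inch '[[[-0.025,0,1,0,0,0],[-0.025,0,2,0,0,0],[-0.025,0,3,0,0,0],[-0.025,0,3.5,0,0,0],[-0.025,0,3.75,0,0,0],[-0.025,0,3.75,0,0,0],[-0.025,0,3.75,0,0,0]]]' 0; python3 -m inch '[[[0,0,0,0,0,0],[0,0,0,0,0,0],[0,0,0,0,0,0],[0,0,0,0,0,0],[0,0,0,0,0,0],[0,0,0,0,0,0]]]' 0.5 15
```

```text
t: 13.25
tcp_pos: [0.461, 0.2534, 0.0309]
orientation: [0.0, 0.708, 0.707, 0.001]
contact_force: [-0.5, -0.0, 0.6]
width: 0.094
grasp_force: 0.0
t: 13.85
tcp_pos: [0.4598, 0.2539, 0.03]
orientation: [-0.0, 0.707, 0.707, 0.0]
contact_force: [-0.6, -0.4, 0.2]
width: 0.0575
grasp_force: 15.0
```

```bash
python3 -m inch '[[[0,0,-1,0,0,0],[0,0,-2,0,0,0],[-1,0.1,-2,0,0,0],[-2,0.2,-2,0,0,0],[-3,0.3,-2,0,0,0],[-4,0.3,-2,0,0,0],[-5,0.305,-2,0,0,0],[-6,0.305,-2,0,0,0]]]'; python3 -m inch '[[[-0.81,0,0,0,0,0],[-0.81,0,0.5,0,0,0],[-0.81,0,1,0,0,0],[-0.81,0,1.4,0,0,0],[-0.81,0,1.4,0,0,0],[-0.81,0,1.4,0,0,0]]]';  python3 -c "
from h import *
to(.472,-.0185,.044,0);print(env.state()['tcp_pos'])"
```

```text
t: 14.65
tcp_pos: [0.4718, 0.0124, 0.1098]
orientation: [0.0, 0.707, 0.707, 0.0]
contact_force: [-0.3, -0.9, -1.1]
width: 0.0572
grasp_force: 15.0
t: 15.25
tcp_pos: [0.4719, -0.0185, 0.0539]
orientation: [-0.0, 0.707, 0.707, -0.0]
contact_force: [0.2, 0.2, -0.5]
width: 0.057
grasp_force: 15.0
shift [-0.001  0.002  0.247] turn [-0.004 -0.001  0.   ] yaw 0.0 j6 -0.16 t 15.25
[ 0.47193118 -0.0184803   0.05386577]
```

```bash
python3 -m inch '[[[0,0,0.1,0,0,0],[0,0,0.2,0,0,0],[0,0,0.24,0,0,0],[0,0,0.24,0,0,0],[0,0,0.24,0,0,0]]]'; python3 -m inch '[[[0,0,0,0,0,0],[0,0,0,0,0,0],[0,0,0,0,0,0],[0,0,0,0,0,0],[0,0,-1,0,0,0],[0,0,-2,0,0,0],[0,0,-3,0,0,0],[0,0,-3.4,0,0,0]]]' 0;python3 -c "
from h import *
f=grab('wrist','w5.png')
print(px(f,[.472,-.0185,.034]),px(f,[.472,-.0185,.024]))"
```

```text
t: 15.75
tcp_pos: [0.4721, -0.0185, 0.0444]
orientation: [0.0, 0.707, 0.707, 0.0]
contact_force: [0.4, -0.2, -1.2]
width: 0.057
grasp_force: 15.0
t: 16.55
tcp_pos: [0.474, -0.0188, 0.1852]
orientation: [0.003, 0.707, 0.707, 0.002]
contact_force: [0.5, -1.1, 0.4]
width: 0.0938
grasp_force: 0.0
[317.63989679 191.89347997] [317.66408645 189.84197196]
```

View pics/w5.png

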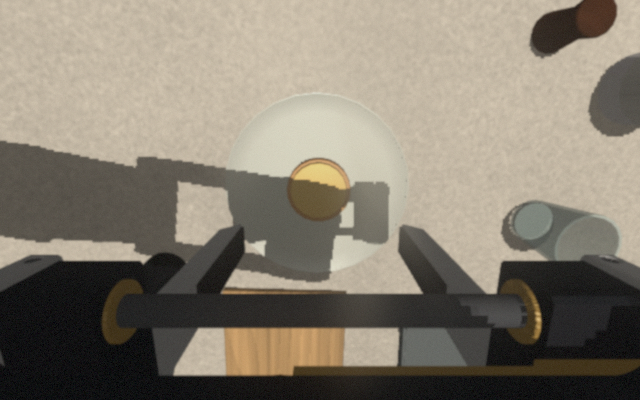

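Cheese sits concentric on the base near (319,189), in the middle of the plate. Now the tomato.

```bash
python3 -m inch '[[[1.2,-0.1,0,0,0,0],[2.4,-0.2,0,0,0,0],[3.6,-0.3,0,0,0,0],[4.8,-0.4,0,0,0,0],[6,-0.5,0,0,0,0],[7.2,-0.6,0,0,0,0],[8.4,-0.6,0,0,0,0],[9.34,-0.6,0,0,0,0]]]';python3 -m inch '[[[0,0,0,0,0,0],[0,0,0,0,0,0],[0,0,0,0,0,0]]]';python3 -c "
from h import *
f=grab('wrist','w6.png')
hsv=cv2.cvtColor(f['frame'],cv2.COLOR_BGR2HSV)
m=cv2.inRange(hsv,(0,120,30),(8,255,255)); m[250:]=0
n,l,s,c=cv2.connectedComponentsWithStats(m); i=1+s[1:,4].argmax(); b=s[i];print(b); print(w(f,b[0]+b[2]/2-.5,b[1]+b[3]/2-.5,.017))
to(.4485,.355,.029,0)"
```

```text
t: 17.4
tcp_pos: [0.447, 0.3575, 0.1789]
orientation: [-0.0, 0.707, 0.708, -0.001]
contact_force: [1.0, -1.0, -0.4]
width: 0.094
grasp_force: 0.0
t: 17.7
tcp_pos: [0.448, 0.3539, 0.1796]
orientation: [0.0, 0.707, 0.707, -0.001]
contact_force: [0.1, 0.2, -0.5]
width: 0.0938
grasp_force: 0.0
[ 296  163   48   49 1789]
[0.44655795 0.35695196 0.017     ]
shift [0.037 0.008 3.774] turn [-0.002  0.005 -0.012] yaw -0.1 j6 0.57 t 17.75
```

```bash
python3 -m inch '[[[0.05,-0.02,1,0,0,0],[0.05,-0.02,2,0,0,0],[0.05,-0.02,3,0,0,0],[0.05,-0.02,3.5,0,0,0],[0.05,-0.02,3.77,0,0,0],[0.05,-0.02,3.77,0,0,0],[0.05,-0.02,3.77,0,0,0]]]' 0; python3 -m inch '[[[0,0,0,0,0,0],[0,0,0,0,0,0],[0,0,0,0,0,0],[0,0,0,0,0,0],[0,0,0,0,0,0],[0,0,0,0,0,0]]]' 0.6 15;python3 -c "
from h import *
to(.472,-.0185,.12,0)"
```

```text
t: 18.45
tcp_pos: [0.4483, 0.3568, 0.0307]
orientation: [0.0, 0.708, 0.707, 0.001]
contact_force: [0.1, 0.2, 0.4]
width: 0.094
grasp_force: 0.0
t: 19.05
tcp_pos: [0.4472, 0.3571, 0.0295]
orientation: [-0.0, 0.707, 0.707, 0.0]
contact_force: [-1.1, -0.4, 0.4]
width: 0.051
grasp_force: 15.0
shift [-9.39   0.619 -2.264] turn [-0. -0. -0.] yaw -0.0 j6 0.57 t 19.05
```

```bash
python3 -m inch '[[[0,0,-1.2,0,0,0],[0,0,-2.26,0,0,0],[-1.2,0.1,-2.26,0,0,0],[-2.4,0.2,-2.26,0,0,0],[-3.6,0.3,-2.26,0,0,0],[-4.8,0.4,-2.26,0,0,0],[-6,0.5,-2.26,0,0,0],[-7.2,0.62,-2.26,0,0,0]]]'; python3 -m inch '[[[-1.2,0,0,0,0,0],[-2.19,0,0,0,0,0],[-2.19,0,0.8,0,0,0],[-2.19,0,1.4,0,0,0],[-2.19,0,1.4,0,0,0],[-2.19,0,1.4,0,0,0]]]';  python3 -c "
from h import *
to(.472,-.0185,.0535,0);print(env.state()['tcp_pos'])"
```

```text
t: 19.85
tcp_pos: [0.4718, 0.0673, 0.12]
orientation: [0.0, 0.707, 0.707, 0.0]
contact_force: [0.7, -0.9, 0.3]
width: 0.0513
grasp_force: 15.0
t: 20.45
tcp_pos: [0.4719, -0.0184, 0.0639]
orientation: [-0.0, 0.707, 0.707, -0.0]
contact_force: [0.0, -0.6, -0.5]
width: 0.0513
grasp_force: 15.0
shift [-0.001  0.004  0.26 ] turn [-0.006 -0.002  0.   ] yaw 0.0 j6 -0.16 t 20.45
[ 0.47185319 -0.01844274  0.06390187]
```

```bash
python3 -m inch '[[[0,0,0.1,0,0,0],[0,0,0.2,0,0,0],[0,0,0.26,0,0,0],[0,0,0.26,0,0,0],[0,0,0.26,0,0,0]]]'; python3 -m inch '[[[0,0,0,0,0,0],[0,0,0,0,0,0],[0,0,0,0,0,0],[0,0,0,0,0,0],[0,0,-1,0,0,0],[0,0,-2,0,0,0],[0,0,-3,0,0,0],[0,0,-3.2,0,0,0]]]' 0;python3 -m inch '[[[-1,-0.1,0,0,0,0],[-2,-0.3,0,0,0,0],[-3,-0.5,0,0,0,0],[-4,-0.7,0,0,0,0],[-5,-0.9,0,0,0,0],[-6,-1.15,0,0,0,0],[-6.7,-1.15,0,0,0,0],[-6.7,-1.15,0,0,0,0]]]';python3 -m inch '[[[0,0,0,0,0,0],[0,0,0,0,0,0]]]';python3 -c "
from h import *
f=grab('wrist','w7.png'); g=grab('top')
cv2.imwrite('pics/t7.png',cv2.resize(cv2.convertScaleAbs(g['frame'][230:310,280:480],alpha=1.6),None,fx=4,fy=4,interpolation=cv2.INTER_CUBIC))
for n,h in(('wrist',f),('top',g)):print(n,px(h,[.426,-.286,.069]),px(h,[.426,-.286,.024]),px(h,[.472,-.0185,.043]))"
```

```text
t: 20.95
tcp_pos: [0.4722, -0.0185, 0.0537]
orientation: [0.0, 0.707, 0.707, 0.0]
contact_force: [-0.3, -0.9, -0.8]
width: 0.0515
grasp_force: 15.0
t: 21.75
tcp_pos: [0.4748, -0.019, 0.1872]
orientation: [0.004, 0.707, 0.707, 0.003]
contact_force: [0.7, -0.7, 0.2]
width: 0.0937
grasp_force: 0.0
t: 22.55
tcp_pos: [0.4249, -0.2893, 0.1797]
orientation: [-0.001, 0.709, 0.705, -0.0]
contact_force: [0.6, 0.8, -0.4]
width: 0.0939
grasp_force: 0.0
t: 22.75
tcp_pos: [0.426, -0.2853, 0.1808]
orientation: [-0.001, 0.707, 0.707, 0.0]
contact_force: [-0.2, -0.3, -0.5]
width: 0.0943
grasp_force: 0.0
wrist [320.78103396 202.73522932] [320.83653246 192.04828928] [ 379.47109855 -136.46019685]
top [422.5188834  277.08589068] [418.02211738 275.17162301] [319.69159685 259.36867722]
```

View pics/w7.png

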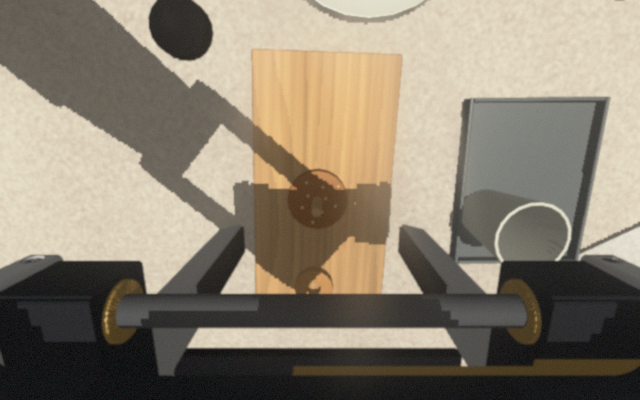

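View pics/t7.png

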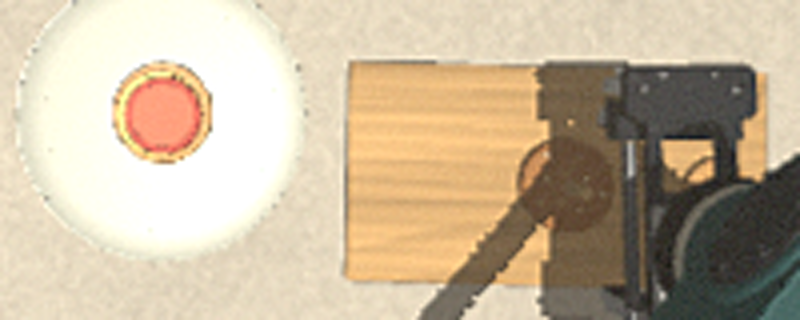

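The stack is concentric and the cup stands in the tray; lid bread is at (318,198) in the wrist view. I'll grip the lid by the bread so it stays level.

```bash
python3 -m inch '[[[-0.2,-0.075,1,0,0,0],[-0.2,-0.075,2,0,0,0],[-0.2,-0.075,3,0,0,0],[-0.2,-0.075,3.5,0,0,0],[-0.2,-0.075,3.75,0,0,0],[-0.2,-0.075,3.75,0,0,0],[-0.2,-0.075,3.75,0,0,0]]]' 0; python3 -m inch '[[[0,0,0,0,0,0],[0,0,0,0,0,0],[0,0,0,0,0,0],[0,0,0,0,0,0],[0,0,0,0,0,0],[0,0,0,0,0,0]]]' 0.4 15;python3 -c "
from h import *
to(.472,-.0185,.12,0)"
```

```text
t: 23.55
tcp_pos: [0.424, -0.2948, 0.0329]
orientation: [0.001, 0.707, 0.707, 0.0]
contact_force: [0.1, -0.5, 0.7]
width: 0.0941
grasp_force: 0.0
t: 24.15
tcp_pos: [0.4231, -0.2948, 0.0319]
orientation: [0.0, 0.707, 0.707, 0.0]
contact_force: [-0.3, -0.8, 2.1]
width: 0.063
grasp_force: 15.0
shift [ 6.906  1.222 -2.204] turn [ 0.003  0.003 -0.001] yaw -0.0 j6 -0.72 t 24.15
```

```bash
python3 -m inch '[[[0,0,-1.1,0,0,0],[0,0,-2.2,0,0,0],[1.1,0.2,-2.2,0,0,0],[2.2,0.4,-2.2,0,0,0],[3.3,0.6,-2.2,0,0,0],[4.4,0.8,-2.2,0,0,0],[5.5,1,-2.2,0,0,0],[6.5,1.22,-2.2,0,0,0]]]'; python3 -m inch '[[[0.4,0,0,0,0,0],[0.4,0,0,0,0,0],[0.4,0,0.6,0,0,0],[0.4,0,1.1,0,0,0],[0.4,0,1.1,0,0,0],[0.4,0,1.1,0,0,0]]]';  python3 -c "
from h import *
to(.472,-.0185,.0649,0);print(env.state()['tcp_pos'])"
```

```text
t: 24.95
tcp_pos: [0.4716, -0.0325, 0.1192]
orientation: [-0.0, 0.707, 0.707, 0.0]
contact_force: [0.2, -1.0, -0.4]
width: 0.0635
grasp_force: 15.0
t: 25.55
tcp_pos: [0.4716, -0.0195, 0.0753]
orientation: [-0.0, 0.708, 0.707, -0.0]
contact_force: [-0.0, 0.1, -0.2]
width: 0.0636
grasp_force: 15.0
shift [0.024 0.011 0.261] turn [-0.007  0.    -0.01 ] yaw -0.1 j6 -0.16 t 25.55
[ 0.47157581 -0.01945061  0.07532635]
```

```bash
python3 -m inch '[[[0.02,0.01,0.1,0,0,0],[0.02,0.01,0.2,0,0,0],[0.02,0.01,0.26,0,0,0],[0.02,0.01,0.26,0,0,0],[0.02,0.01,0.26,0,0,0]]]'; python3 -m inch '[[[0,0,0,0,0,0],[0,0,0,0,0,0],[0,0,0,0,0,0],[0,0,0,0,0,0],[0,0,-1,0,0,0],[0,0,-2,0,0,0],[0,0,-3,0,0,0],[0,0,-3.3,0,0,0]]]' 0;python3 -m inch '[[[0,0,0,0,0,0],[0,0,0,0,0,0]]]';python3 -c "
from h import *
f=grab('wrist'); g=grab('top')
a=cv2.resize(cv2.convertScaleAbs(f['frame'][130:250,240:400],alpha=1.5),None,fx=5,fy=5,interpolation=cv2.INTER_CUBIC); cv2.imwrite('pics/w8.png',a)
for n,h in(('wrist',f),('top',g)):print(n,px(h,[.472,-.0185,.102]),px(h,[.472,-.0185,.057]))
r=g['frame'][240:310,360:480]; cv2.imwrite('pics/t8.png',cv2.resize(cv2.convertScaleAbs(r,alpha=1.5),None,fx=5,fy=5,interpolation=cv2.INTER_CUBIC))"
```

```text
t: 26.05
tcp_pos: [0.4723, -0.0177, 0.0652]
orientation: [0.0, 0.707, 0.707, 0.0]
contact_force: [-0.3, 0.4, -0.7]
width: 0.0638
grasp_force: 15.0
t: 26.85
tcp_pos: [0.4745, -0.0181, 0.2023]
orientation: [0.004, 0.707, 0.707, 0.003]
contact_force: [-0.1, 0.4, 0.4]
width: 0.0942
grasp_force: 0.0
t: 27.05
tcp_pos: [0.4715, -0.0177, 0.1954]
orientation: [-0.001, 0.707, 0.707, -0.001]
contact_force: [-1.3, 0.1, -0.1]
width: 0.0942
grasp_force: 0.0
wrist [321.4967896 208.2004358] [321.53167575 196.07859714]
top [320.19855428 261.06477051] [319.80689587 259.75442539]
```

View pics/w8.png

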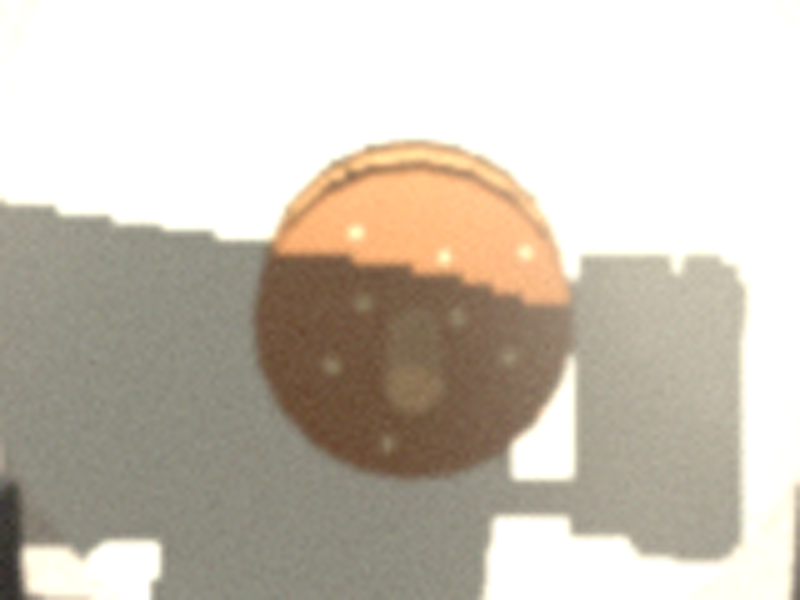

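View pics/t8.png

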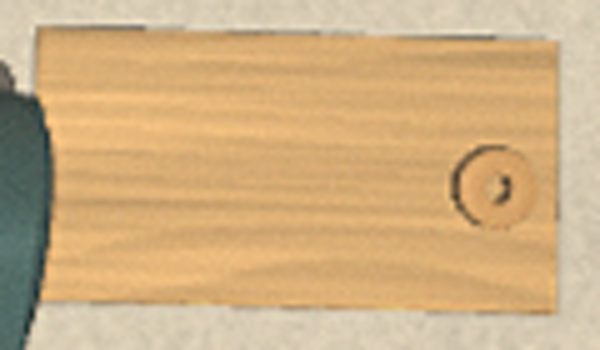

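Lid sits centred with the pick upright (pick top at about (322.6,207.6) in the wrist image, predicted 321.5,208.2). The ring is still on its board at top-view pixel (459,277). Going over it.

```bash
python3 -m inch '[[[-1.2,-0.1,0,0,0,0],[-2.4,-0.2,0,0,0,0],[-3.6,-0.4,0,0,0,0],[-4.8,-0.6,0,0,0,0],[-6,-0.8,0,0,0,0],[-7.2,-1,0,0,0,0],[-8.4,-1.2,0,0,0,0],[-9.5,-1.3,0,0,0,0]]]';python3 -m inch '[[[0,0,0.5,0,0,0],[0,0,1,0,0,0],[0,0,1,0,0,0],[0,0,1,0,0,0]]]';python3 -c "
from h import *
f=grab('wrist')
a=cv2.resize(cv2.convertScaleAbs(f['frame'][130:250,240:400],alpha=1.5),None,fx=5,fy=5,interpolation=cv2.INTER_CUBIC); cv2.imwrite('pics/w9.png',a)
print(px(f,[.42,-.398,.024]),px(f,[.42,-.398,.01])); to(.42,-.398,.03,0); print(env.state()['tcp_pos'])"
```

```text
t: 27.95
tcp_pos: [0.4185, -0.3992, 0.1944]
orientation: [-0.002, 0.708, 0.707, 0.0]
contact_force: [-0.3, 0.7, -0.1]
width: 0.0939
grasp_force: 0.0
t: 28.35
tcp_pos: [0.4196, -0.3969, 0.1552]
orientation: [-0.002, 0.707, 0.707, 0.0]
contact_force: [0.8, -0.9, 0.4]
width: 0.0939
grasp_force: 0.0
[321.47396905 198.30621985] [321.4865761 195.0767969]
shift [-1.900e-02 -2.000e-03  3.167e+00] turn [-0.005 -0.007  0.002] yaw 0.0 j6 -0.86 t 28.4
[ 0.42016697 -0.39737248  0.15668317]
```

View pics/w9.png

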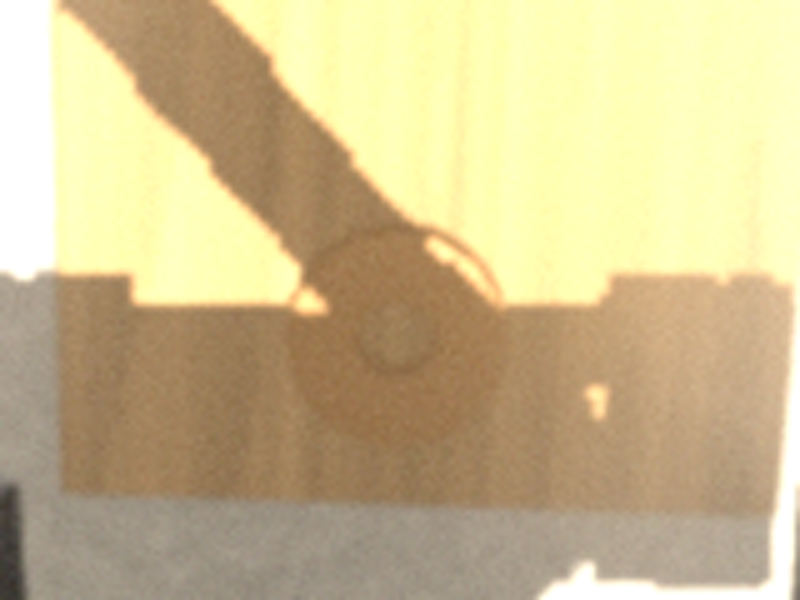

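```bash
python3 -m inch '[[[0,-0.05,1,0,0,0],[0,-0.05,2,0,0,0],[0,-0.05,2.7,0,0,0],[0,-0.05,3.13,0,0,0],[0,-0.05,3.13,0,0,0],[0,-0.05,3.13,0,0,0]]]' 0; python3 -m inch '[[[0,0,0,0,0,0],[0,0,0,0,0,0],[0,0,0,0,0,0],[0,0,0,0,0,0],[0,0,0,0,0,0],[0,0,0,0,0,0],[0,0,0,0,0,0]]]' 0.7 15;python3 -c "
from h import *
to(.472,-.018,.15,0)"
```

```text
t: 29.0
tcp_pos: [0.419, -0.3981, 0.0332]
orientation: [0.001, 0.707, 0.707, -0.0]
contact_force: [-0.3, 0.2, 1.2]
width: 0.094
grasp_force: 0.0
t: 29.7
tcp_pos: [0.4181, -0.3977, 0.0317]
orientation: [-0.0, 0.707, 0.707, 0.0]
contact_force: [-0.3, 0.9, 0.6]
width: 0.0425
grasp_force: 15.0
shift [ 9.493  1.345 -2.955] turn [-0.001 -0.001 -0.001] yaw -0.0 j6 -0.86 t 29.7
```

```bash
python3 -m inch '[[[0,0,-1.2,0,0,0],[0,0,-2.4,0,0,0],[1.1,0.1,-2.95,0,0,0],[2.3,0.3,-2.95,0,0,0],[3.5,0.5,-2.95,0,0,0],[4.7,0.7,-2.95,0,0,0],[5.9,0.9,-2.95,0,0,0],[7.1,1.1,-2.95,0,0,0]]]'; python3 -m inch '[[[1.2,0.2,0,0,0,0],[2.39,0.245,0,0,0,0],[2.39,0.245,0,0,0,0],[2.39,0.245,0,0,0,0],[2.39,0.245,0.3,0,0,0],[2.39,0.245,0.3,0,0,0],[2.39,0.245,0.3,0,0,0]]]';  python3 -c "
from h import *
to(.472,-.018,.0787,0);s=env.state();print(s['tcp_pos'])
f=grab('wrist'); z=s['tcp_pos'][2]-.0217+.014
a=cv2.resize(cv2.convertScaleAbs(f['frame'][130:250,240:400],alpha=1.8),None,fx=5,fy=5,interpolation=cv2.INTER_CUBIC); cv2.imwrite('pics/w10.png',a)
for h in(z,.102): print((px(f,[s['tcp_pos'][0],s['tcp_pos'][1],h])-[240,130])*5)"
```

```text
t: 30.5
tcp_pos: [0.4621, -0.1119, 0.1499]
orientation: [0.0, 0.707, 0.707, 0.0]
contact_force: [0.1, 0.0, 0.4]
width: 0.0424
grasp_force: 15.0
t: 31.2
tcp_pos: [0.4715, -0.0195, 0.1369]
orientation: [-0.001, 0.708, 0.706, -0.001]
contact_force: [0.4, -0.5, -0.1]
width: 0.0426
grasp_force: 15.0
shift [0.037 0.016 1.454] turn [-0.014 -0.001 -0.02 ] yaw -0.2 j6 -0.16 t 31.2
[ 0.47145054 -0.01947599  0.13686448]
[402.82560195 580.35594635]
[403.48507874 501.96190599]
```

View pics/w10.png

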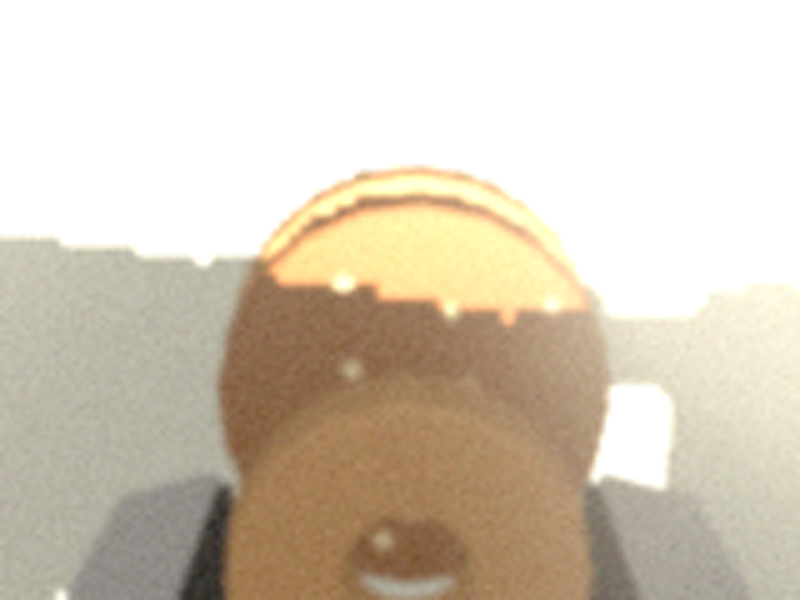

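```bash
python3 -m inch '[[[-0.01,0.01,0,0,0,0],[-0.01,0.01,0.1,0,0,0],[-0.01,0.01,0.2,0,0,0],[-0.01,0.01,0.3,0,0,0],[-0.01,0.01,0.4,0,0,0],[-0.01,0.01,0.5,0,0,0],[-0.01,0.01,0.5,0,0,0]]]'; python3 -c "
from h import *
to(.4722,-.0186,.0787,0);s=env.state();print(s['tcp_pos'],s['contact_force'],s['torque'])"
```

```text
t: 31.95
tcp_pos: [0.4719, -0.0184, 0.117]
orientation: [-0.001, 0.707, 0.707, -0.0]
contact_force: [0.4, -0.1, -0.7]
width: 0.0432
grasp_force: 15.0
shift [-0.006  0.008  0.956] turn [-0.011 -0.003  0.001] yaw 0.0 j6 -0.16 t 31.95
[ 0.47192698 -0.01838102  0.11695675] [ 0.35107957 -0.05469414 -0.69975851] [-0.05335727  0.11273569 -0.01405908]
```

```bash
python3 -m inch '[[[0,0,0.15,0,0,0],[0,0,0.3,0,0,0],[0,0,0.45,0,0,0],[0,0,0.6,0,0,0],[0,0,0.75,0,0,0],[0,0,0.88,0,0,0],[0,0,0.88,0,0,0],[0,0,0.88,0,0,0]]]'; python3 -m inch '[[[0,0,0.06,0,0,0],[0,0,0.06,0,0,0]]]'
```

```text
t: 32.75
tcp_pos: [0.4724, -0.0185, 0.0826]
orientation: [-0.0, 0.707, 0.707, -0.0]
contact_force: [-0.4, -0.1, -0.2]
width: 0.0432
grasp_force: 15.0
t: 32.95
tcp_pos: [0.4725, -0.0186, 0.0803]
orientation: [0.0, 0.707, 0.707, 0.0]
contact_force: [-1.0, -0.9, 0.0]
width: 0.0427
grasp_force: 15.0
```

Release close to the bread, rise and look.

```bash
python3 -m inch '[[[0,0,0.03,0,0,0],[0,0,0.03,0,0,0],[0,0,0.03,0,0,0]]]'; python3 -m inch '[[[0,0,0,0,0,0],[0,0,0,0,0,0],[0,0,0,0,0,0],[0,0,0,0,0,0],[0,0,-1,0,0,0],[0,0,-2,0,0,0],[0,0,-3,0,0,0],[0,0,-3.3,0,0,0]]]' 0;python3 -m inch '[[[1,0,0,0,0,0],[2,0,0,0,0,0],[3,0,0,0,0,0],[4,0,0,0,0,0],[4,0,0,0,0,0],[4,0,0,0,0,0]]]';python3 -c "
from h import *
g=grab('scene'); h=grab('top')
a=cv2.resize(g['frame'][110:230,200:420],None,fx=3.6,fy=3.6,interpolation=cv2.INTER_CUBIC)[:,:790]
b=cv2.resize(h['frame'][150:310,270:490],None,fx=3.6,fy=3.6,interpolation=cv2.INTER_CUBIC)[:560,:790]
cv2.imwrite('pics/s11.png',cv2.convertScaleAbs(np.vstack([cv2.resize(a,(480,262)),cv2.resize(b,(480,330))]),alpha=1.4))"
```

```text
t: 33.25
tcp_pos: [0.4725, -0.0186, 0.0791]
orientation: [0.0, 0.707, 0.707, 0.0]
contact_force: [-0.2, 0.1, -0.3]
width: 0.043
grasp_force: 15.0
t: 34.05
tcp_pos: [0.4746, -0.0189, 0.2163]
orientation: [0.004, 0.707, 0.707, 0.003]
contact_force: [0.8, 0.2, -0.2]
width: 0.094
grasp_force: 0.0
t: 34.65
tcp_pos: [0.4719, 0.1419, 0.2099]
orientation: [-0.0, 0.706, 0.708, -0.001]
contact_force: [0.4, 0.5, -0.4]
width: 0.0938
grasp_force: 0.0
```

View pics/s11.png

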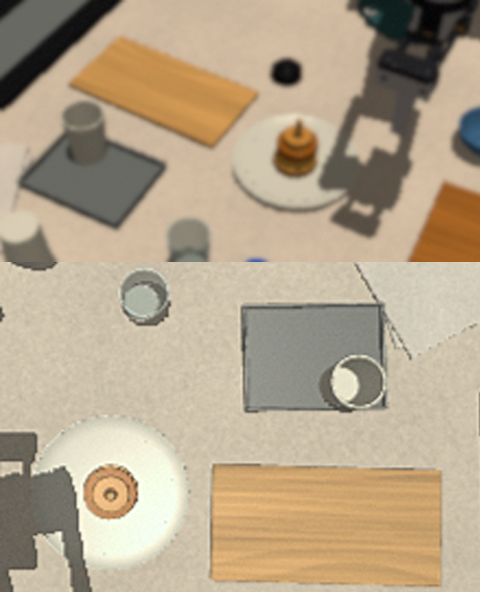

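The sandwich looks complete, with the ring flat over the pick. The cup looks off the tray's middle, so I'll check whether it was knocked and whether it still stands free.

```bash
python3 -c "
from h import *
h=grab('top'); g=grab('scene')
print(px(h,[.65,-.28,.089]),w(h,434.6,206.6,.089))
b=cv2.resize(cv2.convertScaleAbs(h['frame'][165:225,370:455],alpha=1.6),(510,360),interpolation=cv2.INTER_CUBIC)
q=px(g,[.472,-.018,.05]).astype(int);a=g['frame'][q[1]-30:q[1]+30,q[0]-42:q[0]+43]
cv2.imwrite('pics/s12.png',np.vstack([b[:,:],cv2.resize(cv2.convertScaleAbs(a,alpha=1.5),(510,240),interpolation=cv2.INTER_CUBIC)]))"
```

```text
[420.41250084 190.86157204] [ 0.60892235 -0.3160128   0.089     ]
```

View pics/s12.png

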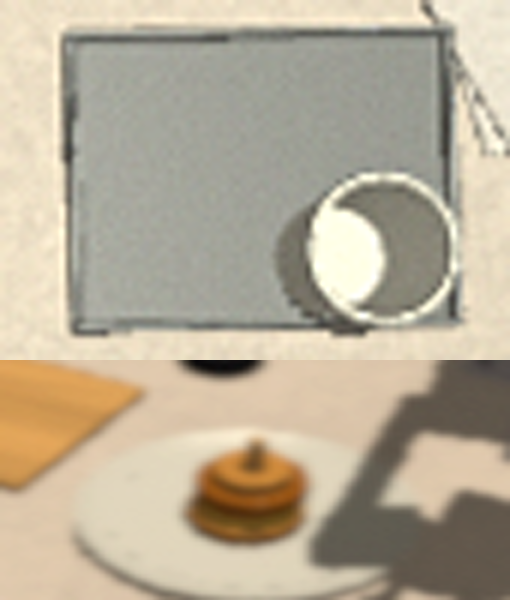

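The cup was knocked from (0.65,-0.28) to about (0.61,-0.316), against the tray's near wall. I'll set it back in the middle.

```bash
python3 -m inch '[[[-1.1,0.3,0,0,0,0],[-2.2,0.6,0,0,0,0],[-3.3,1,0,0,0,0],[-4.4,1.3,0,0,0,0],[-5.5,1.6,0,0,0,0],[-6.6,2,0,0,0,0],[-7.7,2.3,0,0,0,0],[-8.8,2.6,0,0,0,0]]]';python3 -m inch '[[[-1.1,0.3,0,0,0,0],[-2.2,0.6,0,0,0,0],[-2.64,0.83,0,0,0,0],[-2.64,0.83,0,0,0,0],[-2.64,0.83,0,0,0,0],[-2.64,0.83,0,0,0,0]]]';python3 -c "
from h import *
f=grab('wrist','w13.png')
print(px(f,[.609,-.316,.089]),px(f,[.609,-.316,.007])); to(.609,-.316,.061,0)"
```

```text
t: 35.65
tcp_pos: [0.576, -0.2139, 0.2111]
orientation: [0.0, 0.708, 0.706, 0.0]
contact_force: [0.3, -0.8, 0.6]
width: 0.0941
grasp_force: 0.0
t: 36.25
tcp_pos: [0.6092, -0.3154, 0.2114]
orientation: [-0.0, 0.707, 0.707, 0.0]
contact_force: [0.3, -0.1, -0.1]
width: 0.094
grasp_force: 0.0
[320.49095989 199.77084397] [320.58633314 183.28185044]
shift [-0.024 -0.01   3.766] turn [ 0.003 -0.001  0.006] yaw 0.1 j6 -0.56 t 36.3
```

View pics/w13.png

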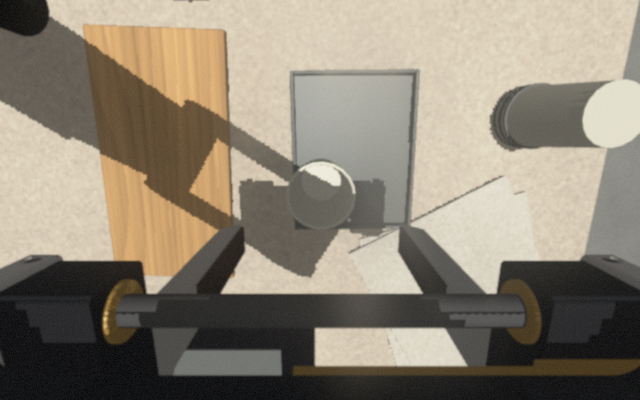

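Cup is upright at (321,194), by the tray's near corner. Gripping it and shifting it to the centre.

```bash
python3 -m inch '[[[0.1,0.02,1,0,0,0],[0.1,0.02,2,0,0,0],[0.1,0.02,3,0,0,0],[0.1,0.02,3.75,0,0,0],[0.1,0.02,3.75,0,0,0],[0.1,0.02,3.75,0,0,0]]]' 0; python3 -m inch '[[[0,0,0,0,0,0],[0,0,0,0,0,0],[0,0,0,0,0,0],[0,0,0,0,0,0],[0,0,0,0,0,0],[0,0,0,0,0,0],[0,0,0,0,0,0]]]' 0.5 10;python3 -c "
from h import *
to(.648,-.28,.0615,0)"
```

```text
t: 36.9
tcp_pos: [0.6105, -0.3112, 0.0618]
orientation: [-0.0, 0.707, 0.708, 0.0]
contact_force: [0.8, -0.2, 0.4]
width: 0.0941
grasp_force: 0.0
t: 37.6
tcp_pos: [0.6108, -0.3125, 0.0621]
orientation: [0.001, 0.707, 0.707, 0.0]
contact_force: [-0.4, 0.0, 4.8]
width: 0.0637
grasp_force: 10.0
shift [0.814 0.931 0.016] turn [ 0.009  0.006 -0.002] yaw -0.0 j6 -0.56 t 37.6
```

```bash
python3 -m inch '[[[0,0,-0.5,0,0,0],[0,0,-1,0,0,0],[0.4,0.45,-1,0,0,0],[0.81,0.93,-1,0,0,0],[0.81,0.93,-1,0,0,0],[0.81,0.93,-0.5,0,0,0],[0.81,0.93,-0.2,0,0,0],[0.81,0.93,-0.1,0,0,0]]]'; python3 -m inch '[[[0,0,0,0,0,0],[0,0,0.05,0,0,0],[0,0,0.1,0,0,0],[0,0,0.1,0,0,0],[0,0,0.1,0,0,0]]]'; python3 -m inch '[[[0,0,0,0,0,0],[0,0,0,0,0,0],[0,0,0,0,0,0],[0,0,0,0,0,0],[0,0,-1,0,0,0],[0,0,-2,0,0,0],[0,0,-3,0,0,0],[0,0,-4,0,0,0]]]' 0;python3 -m inch '[[[2,-1,0,0,0,0],[3,-2,0,0,0,0],[3,-3,0,0,0,0],[3,-4,0,0,0,0],[3,-5,0,0,0,0],[3,-5,0,0,0,0]]]'; python3 -c "
from h import *
h=grab('top'); g=grab('scene')
b=cv2.resize(cv2.convertScaleAbs(h['frame'][90:310,150:480],alpha=1.4),(780,520),interpolation=cv2.INTER_CUBIC)
cv2.imwrite('pics/s14.png',b)
print(((px(h,[.648,-.28,.089])-[150,90])*[780/330,520/220]).round())"
```

```text
t: 38.4
tcp_pos: [0.6455, -0.2795, 0.0622]
orientation: [-0.003, 0.707, 0.707, -0.001]
contact_force: [-3.1, 0.3, 7.4]
width: 0.0641
grasp_force: 10.0
t: 38.9
tcp_pos: [0.6479, -0.2801, 0.0621]
orientation: [0.001, 0.707, 0.707, 0.0]
contact_force: [-0.4, -0.5, 2.6]
width: 0.0638
grasp_force: 10.0
t: 39.7
tcp_pos: [0.6474, -0.2796, 0.2225]
orientation: [-0.0, 0.707, 0.707, 0.0]
contact_force: [-0.5, -1.0, -0.4]
width: 0.0942
grasp_force: 0.0
t: 40.3
tcp_pos: [0.4427, -0.1582, 0.2204]
orientation: [-0.001, 0.707, 0.707, -0.001]
contact_force: [0.3, -0.7, -0.2]
width: 0.0935
grasp_force: 0.0
[639. 240.]
```

View pics/s14.png

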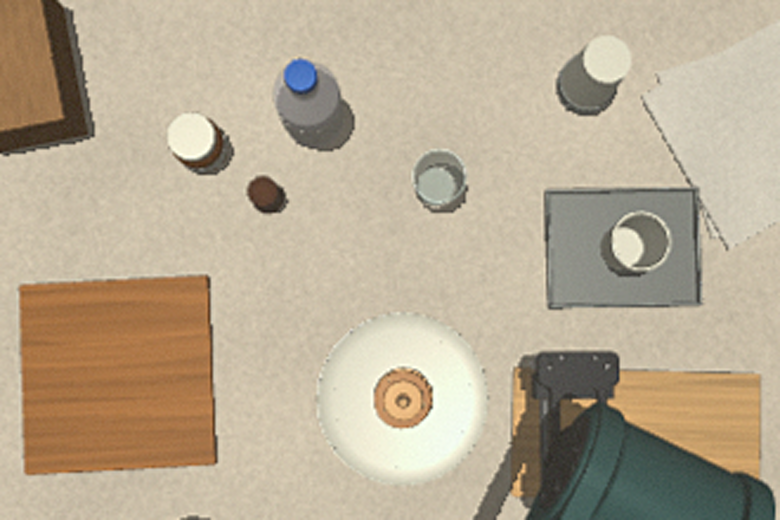

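The cup stands near mid-tray at (640,241), the sandwich is centred at (403,399), and the bystanders haven't moved. Handing in.

```bash
python3 -c "
from workcell import env
print(env.sign_off())"
```

```text
the job is handed in; nothing more can be done
None
```

I handed the job in at about 40 s of the 210 s: the cup stands upright on the tray (re-centred after it was knocked aside), and base, cheese, tomato and lid are stacked in the middle of the plate with the ring over the pick; the sign-off gave no verdict.

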